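# Clamp the dental model with its pull-and-turn swing clamp

## Robot

A 6-joint arm with a two-finger parallel gripper is mounted at the origin on the work surface. World frame = base frame: x ahead of the robot, y to its left, z up, the work surface at z = 0. Lengths are in mm, angles in rad, forces in N, time in s.
With the tool pointing down it reaches from about 300 to 875 mm from the base axis. Payload 6.4 kg.
Tool frame: the origin (TCP) lies between the finger pads; the fingertips stand 25 mm ahead of it and the grasp point (between the pads) lies 6 mm ahead of it; z points along the fingers, y is the line along which they close (so a half turn about z gives the same grasp; the last joint's range is limited). The gripper opens to 85 mm and grips with 20 to 120 N. Pads are 22 mm wide; open, the fingers measure 114 mm over their backs; the gripper's body (76 mm by 85 mm) begins 54 mm behind the grasp point. The pads swing forward as they close: fully open they stand 13 mm farther back than shut.
Start: joints at [0.915, 0.181, 1.607, -0, 1.354, -0.206], TCP at [249.993, 517.827, 256.288] pointing down, gripper open.
Joint ranges: [-2.99, 2.99], [-0.89, 2.07], [0.3, 2.58], [-1.14, 4.28], [0, 2.63], [-3.12, 3.12]. Speed limits (rad/s): [2.57, 2.57, 3.01, 3.14, 3.14, 3.14].

## Interface

Orientations are given as a unit quaternion [w, x, y, z].
In Python, from plant import robot, let_go, close, kinematics, monitor, snapshot, calibration, workorder gives the robot as it stands. The module is installed in compiled form; this text tells all that it offers. Calls block until the motion is done:
- robot.movep(position, orientation): joint-space move of the TCP to a pose.
- robot.movel(position, ori=None, feed=150): straight line of the TCP; ori=None keeps the orientation; feed is the mean speed in mm/s.
- robot.goto_joints(angles): joint-space move.
- let_go() and close(newtons=None): open the fingers fully, or close them until they stop; newtons is the grip in N (None keeps the last).
- robot.dwell(seconds).
- kinematics.inverse_kinematics(position, orientation): joint angles nearest the present ones, or None.
- monitor.sense(): the state.
- snapshot(name): name is "side" or "top"; returns the picture (400x640x3 uint8, red, green, blue); there is no depth.
- calibration(name): a dict with "mtx" (3x3 intrinsics, pixels), "world_to_cam" (4x4, takes a point from world to camera coordinates). Camera axes: x right, y up, looking along -z (the intrinsics and any distortion apply to the point x, -y, -z); pixel columns grow to the right and rows downward; lengths in mm; the calibration is good to about 2 mm. A picture is of the moment at which its call begins. calibration takes no time and is no camera call.
A pose or a line that the arm cannot do raises robot.PlanningError and nothing moves.
- workorder.finish_job(): hands the job in; it is judged then, once.
The state is a dict: "t": time; "q": joint angles; "qvel": joint speeds; "effort": joint torques, N m; "tcp_pos": TCP position; "ee_rot": TCP orientation; "force": force on the tool from outside, world axes, zero at the start; "wrist_torque": the same for the moment, N m; "opening": finger opening in mm; "finger_force": force on a finger pad.
Only numpy, scipy, OpenCV 4.12 (cv2) and the standard library are available. Lean on these libraries where they do the work, as an engineer would, in place of code of your own. Each camera call takes 0.05 s, during which the arm holds its last target. There are 200 camera calls.

## Task

Two identical model holders stand on the dental bench, one with a full horseshoe-arch stone model, the other with a narrow half-arch model. On the holder with the full arch, pull the sprung black knob up, turn it 70 degrees clockwise (seen from above) so that its steel clamp arm points at the model over the other notch, and let it snap fully down there. Do not push the model about, and leave the other holder's knob alone.

Things in the scene. Friction and masses are not known exactly. Their poses are not given: they have to be found in the camera images.
- full_grip (a point): Grip point of the full-arch holder's knob, on its vertical axis, 58 mm above the bench when down. Black upright bar 44 mm long (x), 14 wide (y), from 17 mm below this point to 16 above. A clamp arm (10 wide, 5 thick) reaches 68 mm along +x, its top 18.5 mm lower; below it a pin 8 mm thick reaches 40 mm. The ring around (57 mm wide) tops out 26 mm lower; else nothing higher within 55 mm.
- full_turn (a joint): Turn of that knob, rad, clockwise from above: 0 (+-0.1) in the start notch, 1.22 in the locking notch, where the arm points at the model; stops at -0.1 and 1.32, play 0.1. Down, the pin sits in a 14 mm notch and the knob cannot turn. It rises up to 18 mm against a 6 to 11 N spring; lifted 11 mm or more it turns freely. Let go within 11 deg of a notch it snaps down, else it stays on the ring.
- full_model: Full horseshoe-arch stone model, loose in its fixed holder: block 60 x 56 x 14 mm with teeth to 25 mm high, 120 g. Origin at the centre of its underside, 20 mm above the bench, 88 mm from the knob's axis; its y axis points from the knob to the model. The locked arm lies on its bare ledge between the ends of the tooth row. The holder bed is aluminium, 90 x 176 x 20 mm.
- half_pointer (a point): Tip of the clamp arm of the other, identical knob, on the holder with the narrow half-arch model (26 mm wide): 68 mm from that knob's axis, 37 mm above the bench. To be left as it is.
Mind the look-alikes: they are no part of the job. Leave any pink look-alike of the full_model alone. What is shaped like the part that bears full_grip but yellow is not meant.

How it is judged (in metres and radians):
On the way:
1. the knob is pulled up clear of its first notch (distance of full_grip from where it was at the start of the episode above 0.009 m and value of joint full_turn below 0.9 rad).
At the end, for the whole second after the job is handed in: the full-arch holder's knob is turned to its second notch (1.05 to 1.36 rad clockwise of the open notch) and fully down (within 3 mm of its starting height), with the model at rest within 10 mm of where it was (value of joint full_turn between 1.05 and 1.36 rad and distance of full_grip from where it was at the start of the episode below 0.003 m and linear speed of full_model below 0.02 m/s and distance of full_model from where it was at the start of the episode below 0.01 m); the robot touches nothing.
It fails at once if the other holder's knob is lifted or turned (its arm tip moves more than 12 mm) (distance of half_pointer from where it was at the start of the episode above 0.012 m).
It fails at once if the full-arch model is knocked out of its seat (moved more than 15 mm or tipped more than 0.3 rad) (distance of full_model from where it was at the start of the episode above 0.015 m or angle between full_model's own z axis and vertical above 0.3 rad).
It also fails if it takes over 32 s, if anything falls off the work surface, if the arm or the gripper's body presses on something with over 40 N, if the wrist force passes 120 N, or if a joint passes its speed limit or range.

## Working session

There is one attempt and no reset: what is moved stays moved. The work goes in short steps, each a Python script; the robot and the scene stay as the last script left them, time stands still between calls to the robot, and variables do not carry over. Pictures are saved under pics/ and viewed, at most 10 in all, crops included, and the job is handed in when it is done.

```bash
mkdir -p pics; python3 - <<'E'
from plant import *
import cv2
for n in("top","side"):
    cv2.imwrite(f"pics/{n}0.png",snapshot(n)[:,:,::-1]); c=calibration(n); print(n,{k:(v.round(3).tolist() if hasattr(v,'round') else v) for k,v in c.items()})
print(monitor.sense())
E
```

```text
top {'mtx': [[470.533, 0.0, 308.036], [0.0, 470.533, 199.257], [0.0, 0.0, 1.0]], 'world_to_cam': [[0.011, -1.0, 0.011, -181.326], [0.999, 0.012, 0.052, -472.764], [-0.053, 0.01, 0.999, -1592.645], [0.0, 0.0, 0.0, 1.0]]}
side {'mtx': [[516.777, 0.0, 318.12], [0.0, 516.777, 196.372], [0.0, 0.0, 1.0]], 'world_to_cam': [[0.683, -0.73, -0.002, -450.337], [0.524, 0.488, 0.698, -239.722], [-0.508, -0.478, 0.716, -1247.068], [0.0, 0.0, 0.0, 1.0]]}
{'t': 0.1, 'q': array([ 9.14710498e-01,  1.81470347e-01,  1.60790989e+00,  1.22396584e-05,
        1.35381597e+00, -2.06337600e-01]), 'qvel': array([-0.00035748, -0.00147223, -0.0016103 ,  0.00073905, -0.00109866,
       -0.00132128]), 'effort': array([-4.48718447e-04, -4.45869219e+01, -3.52238059e+01, -2.95340888e-04,
        4.00333840e-03, -3.70380548e-06]), 'tcp_pos': array([249.68702963, 517.44537055, 255.471285  ]), 'ee_rot': array([-3.40550073e-04,  2.22984865e-01,  9.74821577e-01, -7.25888100e-04]), 'force': array([-0.12808352, -0.09158352,  0.52967612]), 'wrist_torque': array([0.01337817, 0.00900532, 0.0213539 ]), 'finger_force': 0.0, 'opening': 85.6051364386455}
```

View pics/top0.png

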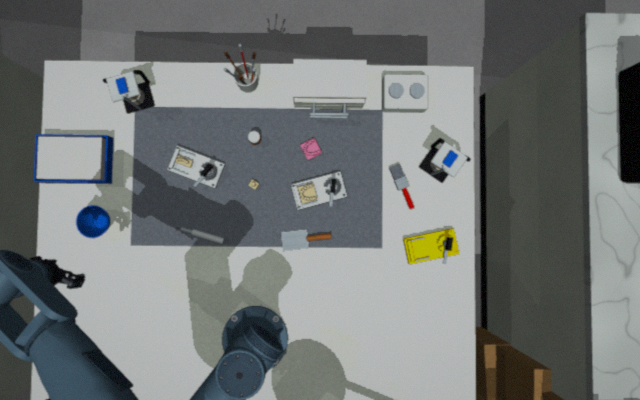

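View pics/side0.png

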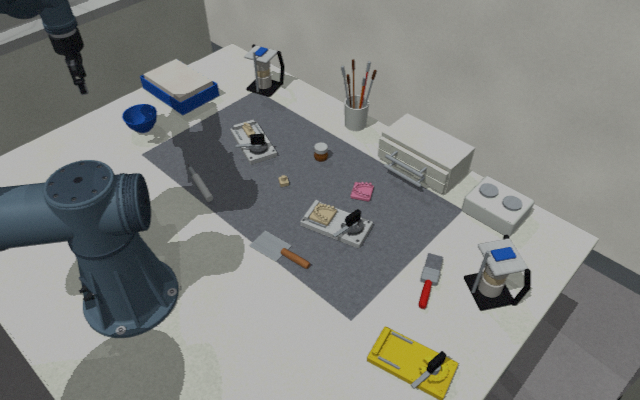

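The full-arch holder is probably the one at top (319,190) / side (338,223), with the half-arch one at top (196,166). I'll enlarge both to check.

```bash
python3 - <<'E'
import cv2,numpy as np
t=cv2.imread("pics/top0.png");s=cv2.imread("pics/side0.png")
r=lambda i,x,y:cv2.resize(i[y:y+50,x:x+80] if 0 else i[y:y+55,x:x+80],None,fx=5,fy=5,interpolation=cv2.INTER_CUBIC)
cv2.imwrite("pics/c0.png",np.vstack([np.hstack([r(t,280,160),r(t,160,135)]),np.hstack([r(s,298,195),r(s,220,112)])]))
E
```

```text
(no output)
```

View pics/c0.png

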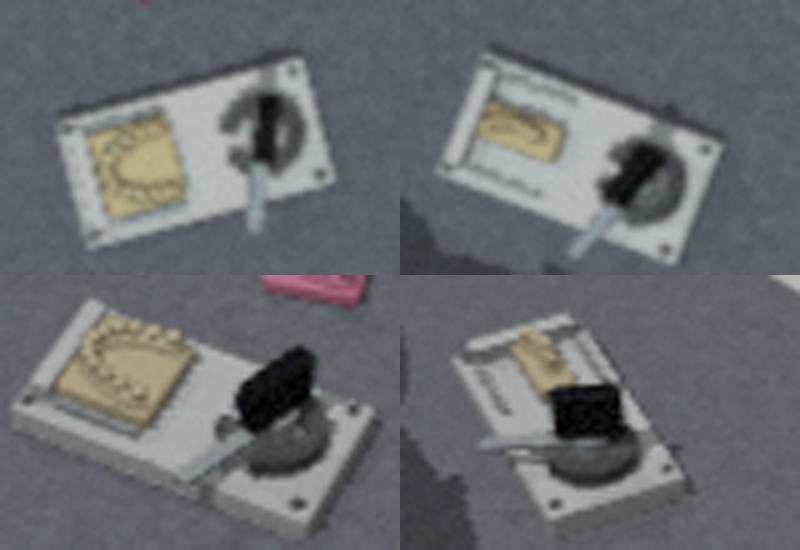

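The left crops are the full-arch holder. In the top view its knob bar runs from (333.6,179) to (332.4,192) and the arm tip is at (331,206). In the side view the bar centre is near (353,218). The right crops show the half-arch holder. Clockwise turns the arm from image-down to image-left, towards the model, which fits the task.

```bash
cat > h.py <<'E'
import numpy as np, cv2
from plant import *
def ray(n,u,v):
    c=calibration(n);M=np.array(c["world_to_cam"]);K=np.array(c["mtx"])
    x=np.linalg.solve(K,[u,v,1.]);d=M[:3,:3].T@[x[0],-x[1],-x[2]];o=-M[:3,:3].T@M[:3,3];return o,d
def at(n,u,v,z):
    o,d=ray(n,u,v);return (o+d*(z-o[2])/d[2]).round(1)
def pix(n,p):
    c=calibration(n);M=np.array(c["world_to_cam"]);q=M[:3,:3]@p+M[:3,3];K=np.array(c["mtx"]);r=K@[q[0],-q[1],-q[2]];return (r[:2]/r[2]).round(1)
E
python3 - <<'E'
from h import *
print(calibration("top").keys())
g=at("top",333,185.6,70);print("bar",g)
print("bar side",at("side",353,218,58))
tip=at("top",331.2,206.4,37);print("tip",tip)
m=at("top",280+137/5,160+167/5,34);print("model",m)
# holder bed corners z=20 top crop
c=[at("top",280+a/5,160+b/5,20) for a,b in[(57,118),(303,55),(335,180),(88,246)]]
for p in c:print(p)
print([np.linalg.norm(c[i]-c[i-1]) for i in range(4)])
cc=sum(c)/4;u=(c[0]+c[3]-c[1]-c[2]);u/=np.linalg.norm(u);print("centre",cc,"u",u,np.degrees(np.arctan2(u[1],u[0])))
# mean
for z in(58,):print(pix("side",np.array([g[0],g[1],58])))
print(g[:2]-tip[:2],np.linalg.norm(g[:2]-tip[:2]),np.degrees(np.arctan2(*(tip-g)[1::-1])),np.linalg.norm(m-g))
E
```

```text
dict_keys(['mtx', 'world_to_cam'])
bar [ 517.9 -257.1   70. ]
bar side [ 514.6 -259.6   58. ]
tip [ 450.5 -253.8   37. ]
model [ 493.5 -173.3   34. ]
[ 527.2 -118.6   20. ]
[ 572.3 -285.8   20. ]
[ 487.1 -308.3   20. ]
[ 440.3 -140.7   20. ]
[np.float64(89.66615861070444), np.float64(173.17577775197083), np.float64(88.1208828825494), np.float64(174.01149387324966)]
centre [ 506.725 -213.35    20.   ] u [-0.26470123  0.96433047  0.        ] 105.34920035825968
[353.1 216.8]
[67.4 -3.3] 67.48073799240785 177.19695543593096 94.41292284428017
```

Everything agrees: the bed measures 174x89 mm, the arm is 67.5 mm long, the model is where expected, u = 105.3° and the arm points at about 176°. Next I'll go above the knob and take a close look.

```bash
cat >> h.py <<'E'
from scipy.spatial.transform import Rotation as R
def ori(deg):
    a=np.radians(deg);x=np.array([np.cos(a),np.sin(a),0]);z=np.array([0,0,-1.])
    q=R.from_matrix(np.c_[x,np.cross(z,x),z]).as_quat();return q[[3,0,1,2]]
E
python3 - <<'E'
from h import *
P=np.array([516,-258,0.])
best=None
for off in(0,180):
    qs=[kinematics.inverse_kinematics(P+[0,0,z],ori(off+a)) for z,a in((200,176),(80,176),(85,140),(85,105.3))]
    print(off,[None if q is None else np.round(q,2).tolist() for q in qs])
    if all(q is not None for q in qs):
        m=max(abs(q[5]) for q in qs)+ (10 if abs(qs[3][5]-qs[1][5])>2 else 0)
        if best is None or m<best[0]:best=(m,off,qs[0])
print(best)
robot.goto_joints(best[2])
robot.movel(P+[0,0,125],feed=120)
s=monitor.sense();print(s["t"],s["tcp_pos"],s["opening"])
t=snapshot("top")[:,:,::-1];s=snapshot("side")[:,:,::-1]
cv2.imwrite("pics/c1.png",np.hstack([cv2.resize(i,None,fx=5,fy=5,interpolation=cv2.INTER_CUBIC) for i in(t[150:230,290:370],s[170:250,310:390])]))
print(pix("side",P+[0,0,58]),pix("side",P+[0,0,100]))
E
```

```text
0 [[-0.67, 0.24, 1.65, -0.0, 1.25, -2.17], [-0.67, 0.4, 1.72, -0.0, 1.02, -2.17], [-0.67, 0.39, 1.72, -0.0, 1.03, -1.54], [-0.67, 0.39, 1.72, -0.0, 1.03, -0.94]]
180 [[-0.67, 0.24, 1.65, -0.0, 1.25, 0.97], [-0.67, 0.4, 1.72, -0.0, 1.02, 0.97], [-0.67, 0.39, 1.72, -0.0, 1.03, 1.6], [-0.67, 0.39, 1.72, -0.0, 1.03, 2.21]]
(np.float64(2.1702699045954863), 0, array([-6.69286748e-01,  2.40486835e-01,  1.65483381e+00, -4.44089210e-16,
        1.24627201e+00, -2.17026990e+00]))
3.7667 [ 516.44345204 -258.23764236  125.58263418] 85.44347032614216
[352.9 217.4] [353.6 206.4]
```

View pics/c1.png

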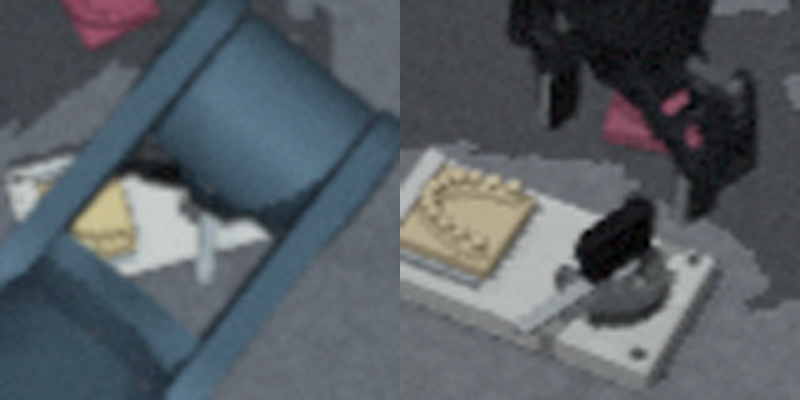

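In the side view the fingers straddle the bar, with tips near px (341,193) and (369,212) and the bar centre at (353.4,218.4). That agrees within about 4 mm. I'll lower, close gently, and check the side force.

```bash
python3 - <<'E'
from h import *
P=np.array([516,-258,0.])
robot.movel(P+[0,0,69],feed=80)
print(monitor.sense()["force"].round(1))
close(20)
robot.dwell(.2)
s=monitor.sense();print(s["t"],s["tcp_pos"].round(1),s["opening"],s["force"].round(1),s["wrist_torque"].round(2),s["finger_force"])
s=snapshot("side")[:,:,::-1]
cv2.imwrite("pics/c2.png",cv2.resize(s[170:250,310:390],None,fx=6,fy=6,interpolation=cv2.INTER_CUBIC))
E
```

```text
[-0.1  0.   0.9]
5.5667 [ 515.9 -257.    69.2] 13.753230862056121 [-1.3  4.8  4.3] [0.71 0.13 0.02] 21.474452912807465
```

View pics/c2.png

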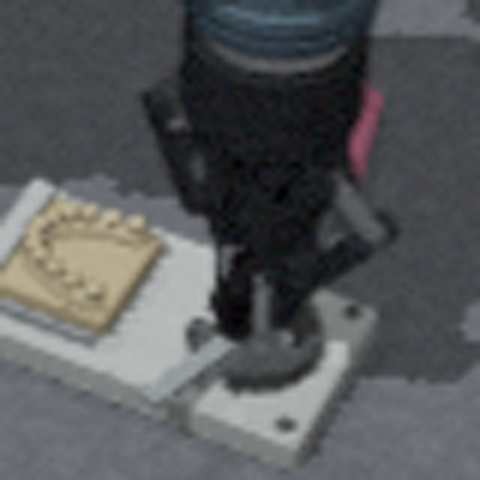

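Gripped: opening is 13.8 mm and the side force pulls the tool about 1 mm towards +y. I'll shift y accordingly, firm up the grip and lift.

```bash
python3 - <<'E'
from h import *
P=np.array([516,-256.3,0.])
def rep(l):
    s=monitor.sense();print(l,round(s["t"],2),s["tcp_pos"].round(1),round(s["opening"],1),s["force"].round(1),s["wrist_torque"].round(2))
close(70);robot.movel(P+[0,0,69],feed=30);rep("grip")
robot.movel(P+[0,0,84],feed=40);rep("lift")
for a in(165,150):
    robot.movel(P+[0,0,84],ori(a),feed=60);rep(a)
s=snapshot("side")[:,:,::-1]
cv2.imwrite("pics/c3.png",cv2.resize(s[170:250,310:390],None,fx=6,fy=6,interpolation=cv2.INTER_CUBIC))
E
```

```text
grip 6.08 [ 516.  -256.8   69.4] 12.8 [-2.9 -0.4  4.7] [-0.27  0.46  0.02]
lift 6.61 [ 515.9 -256.7   83.1] 13.0 [  2.4  -5.8 -10.4] [-1.18 -0.4  -0.  ]
165 6.95 [ 515.9 -256.5   82.9] 13.0 [  1.8  -5.2 -10.6] [-1.04 -0.48 -0.03]
150 7.36 [ 516.  -256.1   82.9] 12.6 [  2.8  -4.3 -10.4] [-0.83 -0.52 -0.04]
```

View pics/c3.png

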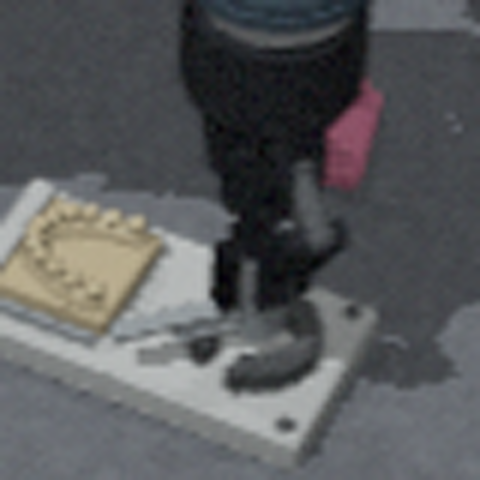

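The knob is up about 13.7 mm and turning: the arm has swung clear of its notch towards the model. I'll continue to the locking notch and lower.

```bash
python3 - <<'E'
from h import *
P=np.array([516,-256.3,0.])
def rep(l):
    s=monitor.sense();print(l,round(s["t"],2),s["tcp_pos"].round(1),round(s["opening"],1),s["force"].round(1),s["wrist_torque"].round(2))
for a in(128,105.5):
    robot.movel(P+[0,0,84],ori(a),feed=60);rep(a)
robot.movel(P+[0,0,70],feed=30);rep("down")
s=snapshot("side")[:,:,::-1]
cv2.imwrite("pics/c4.png",cv2.resize(s[170:250,310:390],None,fx=6,fy=6,interpolation=cv2.INTER_CUBIC))
E
```

```text
128 7.94 [ 516.3 -255.7   82.9] 13.0 [  5.1  -2.5 -10.3] [-0.57 -0.8  -0.01]
105.5 8.48 [ 516.7 -255.4   83. ] 13.0 [  7.4  -0.3 -10.7] [-0.28 -1.04 -0.08]
down 9.1 [ 516.8 -255.5   69.6] 12.4 [ 5.4  0.5 -6.5] [-0.09 -0.98  0.01]
```

View pics/c4.png

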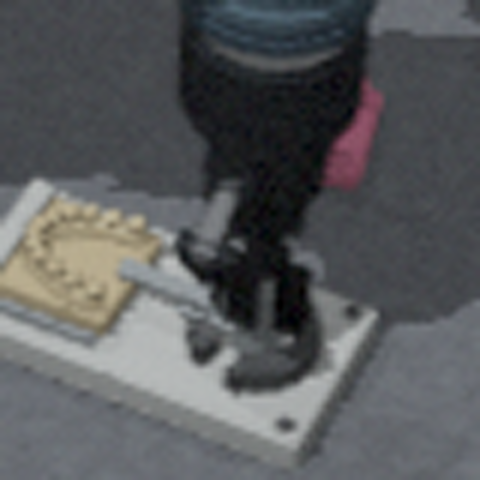

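The arm lies over the ledge with the pin in the notch, within 0.3 mm of its starting height. I'll release and retreat straight up.

```bash
python3 - <<'E'
from h import *
let_go();robot.dwell(.2)
p=monitor.sense()["tcp_pos"]
robot.movel([p[0],p[1],200],feed=120)
robot.goto_joints([0.2,.181,1.607,0,1.354,-.2]);robot.dwell(.3)
s=monitor.sense();print(s["t"],s["tcp_pos"],s["force"].round(1))
t=snapshot("top")[:,:,::-1];s=snapshot("side")[:,:,::-1]
cv2.imwrite("pics/c5.png",np.hstack([cv2.resize(i,None,fx=5,fy=5,interpolation=cv2.INTER_CUBIC) for i in(t[150:230,280:360],s[170:250,298:378])]))
E
```

```text
13.3583 [528.36773653 226.67107746 256.1017957 ] [-0.2 -0.5  0.8]
```

View pics/c5.png

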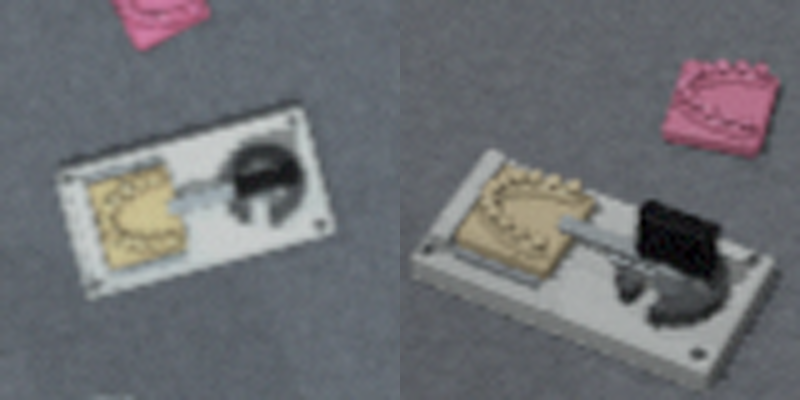

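The arm points at the model at about 105°. The bar centre in the side view is (353.6,218), its starting height, and the model hasn't moved.

```bash
python3 -c "
from plant import *
print(workorder.finish_job())"
```

```text
the job is handed in; nothing more can be done
None
```

The full-arch holder's knob was lifted, turned 70° clockwise into its locking notch and let down fully; the last pictures show the model unmoved, I never went near the other holder's knob, and the job was handed in at about 13.5 s (no verdict returned).

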